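# Take the widest abrasive roll off its post and hold it over the dust tray

### The job

Draw the widest abrasive roll (the one standing tallest of the three) straight up off its post and carry it, kept level, to above the middle of the shallow steel tray. Finish there still holding it steady and level in the gripper, its underside at least 15 cm above the bench top, so that the turner can pull off a strip with the grit falling into the tray: do not put it down or let go. Leave the other rolls and everything else on the bench where they are.

Things in the scene. Friction and masses are not known exactly. Their poses are not given: they have to be found in the camera images.
- roll_wide: The roll to take: rigid brown wound abrasive roll standing on end, 60 mm outside diameter, 50 mm tall, 26 mm through hole, 0.11 to 0.23 kg. Origin: centre of its underside; z along its axis, up. It starts over one of the three posts (which one varies), loose (4 mm play all round), its underside on the board 20 mm above the bench; the post sticks out 15 mm above it.
- roll_mid: Leave alone: a roll of the same brown look and 60 mm diameter, but 38 mm tall, on another post. Origin: centre of its underside, z up.
- roll_narrow: Leave alone: a roll of the same brown look and 60 mm diameter, but 25 mm tall, on the remaining post. Origin: centre of its underside, z up.
- stand: Roll stand screwed to the bench: wooden board 100 mm (x) by 340 mm (y), 20 mm thick, with three upright wooden posts in a row along its own y at -110, 0 and +110 mm, each 18 mm in diameter and 65 mm tall above the board. Origin: centre of the underside, on the bench; z up. It stands on the left or the right, turned by up to 0.3 rad.
- post0_tip (a point): Top of the post at the stand's y = -110 mm, 85 mm above the bench.
- post1_tip (a point): Top of the stand's middle post, 85 mm above the bench.
- post2_tip (a point): Top of the post at the stand's y = +110 mm, 85 mm above the bench.
- tray_middle (a point): Middle of the inner floor, 3 mm above the bench, of the shallow open steel tray fixed to the bench on the other side from the stand: 240 mm (its x) by 180 mm (its y), rim 24 mm high. A brush lies in it.
- brush: Leave alone: dust brush with a wooden handle, 190 mm long, lying in the tray along its own x axis. Origin: middle of its underside.
- tin: Leave alone: small metal tin, 60 mm diameter, 45 mm tall, standing about 120 mm from the stand's row of posts, on the robot's side. Origin: centre of its underside.
- glue: Leave alone: white glue bottle, 54 mm diameter, 150 mm tall, standing beyond the stand and tray. Origin: centre of its underside.
- spindle: Leave alone: turned wooden spindle with square ends, 230 mm long (its x), 40 mm thick, lying beyond the stand and tray. Origin: middle of its underside.
There are look-alikes about, which are no part of the job. What is shaped like the roll_wide but pink or turquoise is not meant.

How it is judged:
By the outcome, as a careful person would: the job done as asked, in the order asked, and still so for the second after the job is handed in, while the arm keeps its last pose, push and grip.
It also fails if it takes over 38 s, if anything falls off the work surface, if the arm or the gripper's body presses on something with over 40 N, if the wrist force passes 120 N, or if a joint passes its speed limit or range.

### The arm

A 6-joint arm with a two-finger parallel gripper is mounted at the origin on the work surface. World frame = base frame: x ahead of the robot, y to its left, z up, the work surface at z = 0. Lengths are in m, angles in rad, forces in N, time in s.
With the tool pointing down it reaches from about 0.35 to 0.85 m from the base axis. Payload 8.1 kg.
Tool frame: the origin (TCP) lies midway between the tips of the shut fingers; the grasp point (between the pads) lies ctrl.grasp_offset behind it (ctrl.grasp_offset is the distance from the TCP to the grasp point, in m); z points along the fingers, y is the line along which they close (so a half turn about z gives the same grasp; the last joint's range is limited). The gripper opens to 93 mm and grips with 3 to 60 N. Pads are 15 mm wide; open, the fingers measure 128 mm over their backs; the gripper's body (75 mm by 188 mm) begins 65 mm behind the grasp point.
Start: joints at [1.213, 0.13, 1.488, -0, 1.523, -0.085], TCP at [0.162, 0.578, 0.219] pointing down, gripper open.
Joint ranges: [-2.96, 2.96], [-0.89, 2.26], [0.02, 2.5], [-1.34, 4.48], [0, 2.73], [-2.66, 2.66]. Speed limits (rad/s): [2.39, 2.39, 2.79, 3.14, 3.14, 3.14].

### API

Orientations are given as a unit quaternion [x, y, z, w].
In Python, from plant import ctrl gives the robot as it stands. The module is installed in compiled form; this text tells all that it offers.
- The arm moves only by the tool step_arm, never from a script. Its argument "rows" is a list of rows, each a list of 2 entries, a list of its own where there are three numbers: the shift along the tool's x, y, z in mm, then the turn about the tool's z in degrees. In form: [[[x, y, z], twist], ...]. A call has 1 to 10 rows; each row shifts and turns the commanded pose from where the row before left it, along the tool's axes as they then stand; what a row does not reach is not made up. A row lasts 1/12 s, in which the tool goes at most 41.7 mm and 7.16 degrees, less where a joint would pass 70% of its speed; a pose out of reach is approached as far as the arm can. A call is refused whole if a number of a shift passes 41.7 or a number of a turn 7.16, either way. A call with a gripper value outside its range is refused whole. "hand" is the opening, from 0 (shut) to 1 (fully open), set as the call begins (left out, the last holds). The fingers move at their own pace and stop on an object; the grip force is fixed at half the most. Time passes only in rows, so rows that do not move let the fingers close. It gives the time, the measured TCP pose, the force, the opening and the grip force at its end, in the units of the state.
- ctrl.read_state(): the state, without advancing time (a new reading comes with each control period).
- ctrl.read_camera(name): name is "scene" or "top" or "wrist"; returns a dict with "frame" (384x512x3 uint8, blue, green, red), "intrinsics" (3x3 intrinsics, pixels), "extrinsics" (4x4, takes a point from camera to world coordinates). Camera axes: x right, y up, looking along -z (the intrinsics and any distortion apply to the point x, -y, -z); pixel columns grow to the right and rows downward; lengths in m; the calibration is good to about 2 mm. A picture is of the moment at which its call begins. There is no depth.
- ctrl.sign_off(): hands the job in; it is judged then, once.
The state is a dict: "clock": time; "joint_positions": joint angles; "joint_vel": joint speeds; "joint_torque": joint torques, N m; "tcp_pos": TCP position; "tool_rot": TCP orientation; "ft_force": force on the tool from outside, world axes, zero at the start; "moment": the same for the moment, N m; "finger_gap": finger opening in m; "gripper_force": force on a finger pad.
Only numpy, scipy, OpenCV 4.12 (cv2) and the standard library are available. Lean on these libraries where they do the work, as an engineer would, in place of code of your own. Each camera call takes 0.05 s, during which the arm holds its last target. There are 200 camera calls.

## Working session

There is one attempt and no reset: what is moved stays moved. The work goes in short steps, Python scripts to look and compute and a tool call to move; the robot and the scene stay as the last step left them, time stands still between calls to the robot, and variables do not carry over. Pictures are saved under pics/ and viewed, at most 10 in all, crops included, and the job is handed in when it is done.

Besides the shell and the picture viewer there is one more tool, called after ">>>" as a command line: name --argument value ..., lists and objects as JSON in quotes. step_arm: Moves the arm, as the interface text tells. Its arguments: {"type":"object","properties":{"rows":{"type":"array"},"hand":{"type":"number"}},"required":["rows"]}

```bash
mkdir -p pics; cat > h.py <<'E'
import numpy as np, cv2
from plant import ctrl
def cam(n,f=None):
    c=ctrl.read_camera(n)
    if f: cv2.imwrite('pics/'+f,c['frame'])
    return c
def ray(c,u,v):
    K=np.array(c['intrinsics']);E=np.array(c['extrinsics'])
    d=np.linalg.inv(K)@[u,v,1]; return E[:3,3],E[:3,:3]@(d*[1,-1,-1])
def onz(c,u,v,z):
    o,d=ray(c,u,v); return o+d*(z-o[2])/d[2]
def proj(c,p):
    E=np.array(c['extrinsics']);q=E[:3,:3].T@(np.array(p)-E[:3,3]);q=q*[1,-1,-1]
    w=np.array(c['intrinsics'])@q; return w[:2]/w[2]
E
python3 - <<'E'
from h import *
a=cam('scene','s0.png');b=cam('top','t0.png')
np.savez('c0.npz',**{k+n:np.array(c[k]) for n,c in(('s',a),('t',b)) for k in c if k in('frame','intrinsics','extrinsics')})
print([k for k in a],np.array(b['extrinsics']).round(3),np.array(a['extrinsics']).round(3))
s=ctrl.read_state();print(s['clock'],s['tcp_pos'],s['tool_rot'],s['finger_gap'],ctrl.grasp_offset)
E
```

```text
['frame', 'intrinsics', 'extrinsics'] [[-5.000e-03  9.880e-01 -1.540e-01  4.200e-01]
 [-1.000e+00 -6.000e-03  0.000e+00 -1.700e-02]
 [-1.000e-03  1.540e-01  9.880e-01  1.157e+00]
 [ 0.000e+00  0.000e+00  0.000e+00  1.000e+00]] [[ 0.719 -0.566  0.403  1.021]
 [ 0.695  0.581 -0.424 -0.503]
 [ 0.005  0.585  0.811  1.031]
 [ 0.     0.     0.     1.   ]]
0.1 [0.16144897 0.57733634 0.21768898] [ 1.35969210e-01  9.90712711e-01 -8.17546797e-04 -1.73752604e-04] 0.09299244201894796 0.0188
```

View pics/s0.png

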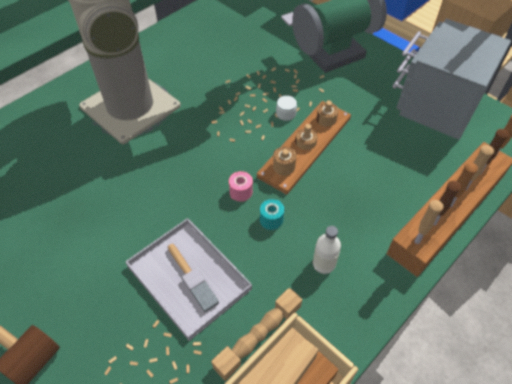

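View pics/t0.png

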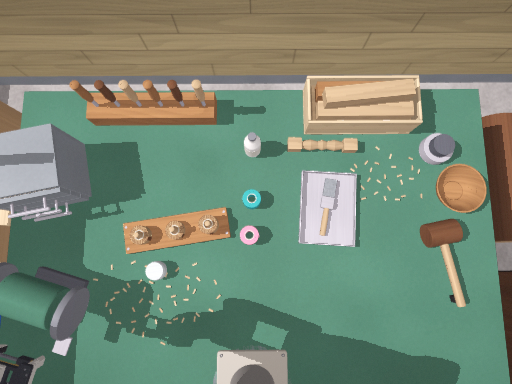

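The scene view shows the board with three brown rolls at about (285,158), (307,138) and (327,115). The pink decoy is at (240,186), the turquoise one at (271,213) and the tray at (188,278). In the top view the rolls are at (140,235), (176,230) and (208,225), with the tin at (156,271) and the tray at (328,208). Next I'll enlarge both views to compare the roll heights.

```bash
python3 - <<'E'
from h import *
d=np.load('c0.npz')
a=cv2.resize(d['frames'][90:200,245:365],None,fx=5,fy=5,interpolation=cv2.INTER_CUBIC)
b=cv2.resize(d['framet'][200:260,115:240],None,fx=6,fy=6,interpolation=cv2.INTER_CUBIC)
cv2.imwrite('pics/ca.png',a);cv2.imwrite('pics/cb.png',b)
E
```

```text
(no output)
```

View pics/ca.png

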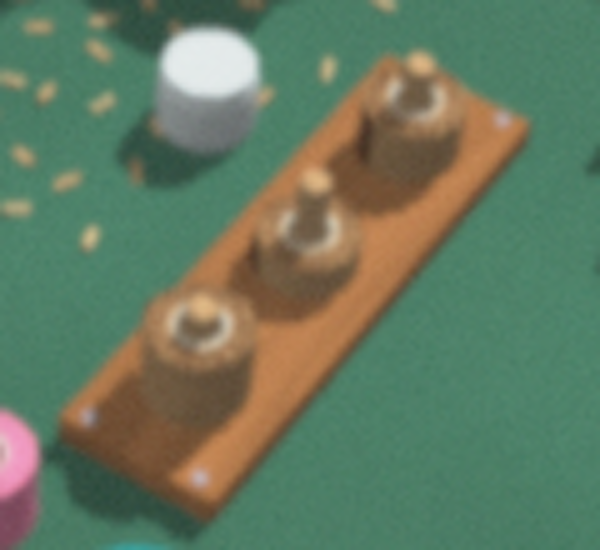

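View pics/cb.png

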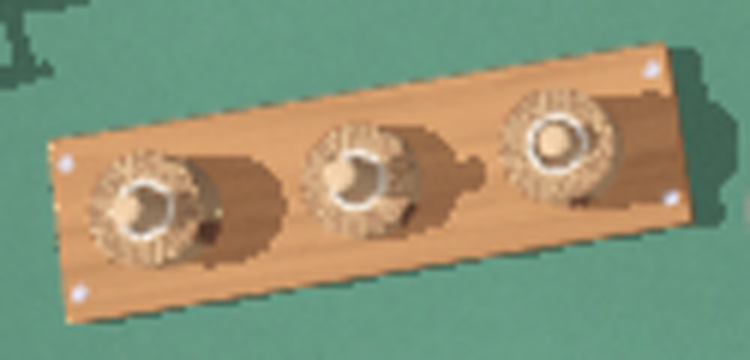

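Roll candidates in the scene crop:
- **Roll at (198,327), full-frame (285,155):** its post sticks out least, about 15 mm. This is the tallest, roll_wide.
- **Middle roll (307,230):** its post sticks out most, so this is the narrow one.
- **Far roll (413,100):** this is the mid roll.
- **Pink and turquoise rolls:** look-alikes, rejected.

The top crop puts the wide roll's ring at (560,147) and its post tip at (552,140), with a small flap at about (580,200).

```bash
python3 - <<'E'
from h import *
d=np.load('c0.npz')
C={n:{k:d[k+n] for k in('frame','intrinsics','extrinsics')} for n in 'st'}
S=lambda x,y:((x+.5)/5-.5+245,(y+.5)/5-.5+90)
T=lambda x,y:((x+.5)/6-.5+115,(y+.5)/6-.5+200)
print('tip',onz(C['t'],*T(552,140),.085),onz(C['s'],*S(203,303),.085))
print('ring',onz(C['t'],*T(558,143),.07),onz(C['s'],*S(198,327),.07))
print('outer',onz(C['t'],*T(555,147),.07))
print('tips',onz(C['t'],*T(127,210),.085),onz(C['t'],*T(340,176),.085),onz(C['s'],*S(420,63),.085),onz(C['s'],*S(316,181),.085))
print('flap',onz(C['t'],*T(580,200),.05))
for z,n in((.024,'t'),(.024,'s')):
  pts=[(301,171),(357,172),(355,245),(300,244)] if n=='t' else [(187,221),(250,285),(191,334),(127,265)]
  P=[onz(C[n],*p,z) for p in pts];print('tray',np.mean(P,0).round(3),[np.linalg.norm(P[i]-P[i-1]).round(3) for i in range(4)],np.array(P).round(3).tolist())
for c in ((249,235),(251,199)): print('decoys',onz(C['t'],*c,.05))
print('glue',onz(C['t'],252,140,.13))
from scipy.spatial.transform import Rotation as R
print(R.from_quat(ctrl.read_state()['tool_rot']).as_matrix().round(3))
E
```

```text
tip [0.49955827 0.13688766 0.085     ] [0.49675402 0.1377792  0.085     ]
ring [0.49909247 0.13589747 0.07      ] [0.49765287 0.13397916 0.07      ]
outer [0.49702846 0.13742003 0.07      ]
tips [0.46513928 0.35270113 0.085     ] [0.48179569 0.24479156 0.085     ] [0.46447567 0.35266711 0.085     ] [0.48202158 0.24372689 0.085     ]
flap [0.47051314 0.12664821 0.05      ]
tray [ 0.552 -0.251  0.024] [np.float64(0.24), np.float64(0.186), np.float64(0.24), np.float64(0.177)] [[0.675, -0.165, 0.024], [0.67, -0.351, 0.024], [0.431, -0.332, 0.024], [0.435, -0.156, 0.024]]
tray [ 0.556 -0.252  0.024] [np.float64(0.176), np.float64(0.232), np.float64(0.167), np.float64(0.229)] [[0.445, -0.159, 0.024], [0.676, -0.173, 0.024], [0.666, -0.34, 0.024], [0.437, -0.335, 0.024]]
decoys [0.4633188  0.00750912 0.05      ]
decoys [0.57793198 0.00084881 0.05      ]
glue [ 0.74841947 -0.00402461  0.13      ]
[[-0.963  0.269 -0.001]
 [ 0.269  0.963 -0.002]
 [ 0.    -0.002 -1.   ]]
```

>>> step_arm --rows '[[[-22, -16.5, 0], 0], [[-22, -16.5, 0], 0], [[-22, -16.5, 0], 0], [[-22, -16.5, 0], 0], [[-22, -16.5, 0], 0], [[-22, -16.5, 0], 0], [[-22, -16.5, 0], 0], [[-22, -16.5, 0], 0], [[-22, -16.5, 0], 0], [[-22, -16.5, 0], 0]]' --hand 1

```text
clock: 0.93
tcp_pos: [0.3294, 0.3583, 0.2182]
tool_rot: [0.136, 0.991, -0.0, -0.0]
ft_force: [0.4, 0.6, -0.2]
finger_gap: 0.0932
gripper_force: 0.0
```

>>> step_arm --rows '[[[-22, -16.5, 0], 0], [[-22, -16.5, 0], 0], [[-22, -16.5, 0], 0], [[-22, -16.5, 0], 0], [[-22, -16.5, 0], 0], [[-22, -16.5, 0], 0], [[-22, -16.5, 0], 0], [[-22, -16.5, 0], 0], [[-22, -16.5, 0], 0], [[0, 0, 0], 0]]'

```text
clock: 1.77
tcp_pos: [0.4816, 0.1597, 0.2181]
tool_rot: [0.138, 0.99, -0.001, 0.0]
ft_force: [0.7, 1.1, -0.1]
finger_gap: 0.093
gripper_force: 0.0
```

```bash
python3 - <<'E'
from h import *
from scipy.spatial.transform import Rotation as R
c=cam('wrist');f=c['frame'];cv2.imwrite('pics/w1.png',f)
s=ctrl.read_state();p=s['tcp_pos'];M=R.from_quat(s['tool_rot']).as_matrix()
print(s['clock'],p,M.round(3).tolist(),M.T@(np.array([.498,.137,.032])-p)*1000)
print('expect tip',proj(c,[.498,.137,.085]),'ring',proj(c,[.498,.137,.07]))
np.savez('w1.npz',**c)
E
```

```text
1.8167 [0.48045558 0.16138124 0.21807273] [[-0.962, 0.273, -0.001], [0.273, 0.962, -0.001], [0.001, -0.001, -1.0]] [-23.65039076 -18.52055587 186.07246115]
expect tip [237.68354824 198.61172823] ring [238.39280162 194.71527021]
```

View pics/w1.png

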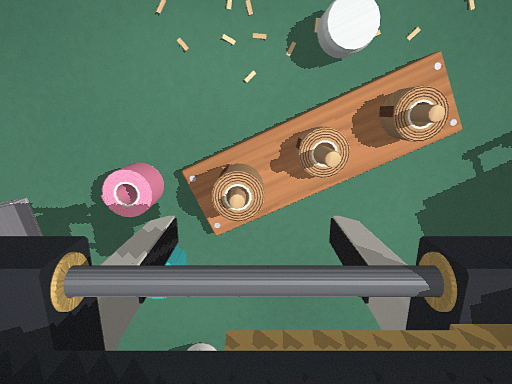

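The wrist view has the wide roll's ring at about (239,193) and its tip at (237,201), within 2–3 px of what I predicted. Its flap, near (226,170), is clear of the finger line. I'll line up and descend.

>>> step_arm --rows '[[[-12, -9, 0], 0], [[-12, -9, 0], 0], [[0, 0, 20], 0], [[0, 0, 25], 0], [[0, 0, 25], 0], [[0, 0, 25], 0], [[0, 0, 15], 0], [[0, 0, 0], 0], [[0, 0, 0], 0]]'

```text
clock: 2.57
tcp_pos: [0.4967, 0.14, 0.1078]
tool_rot: [0.136, 0.991, -0.0, -0.001]
ft_force: [0.3, -0.7, 0.1]
finger_gap: 0.0931
gripper_force: 0.0
```

```bash
python3 - <<'E'
from h import *
from scipy.spatial.transform import Rotation as R
c=cam('wrist','w2.png')
s=ctrl.read_state();p=s['tcp_pos'];M=R.from_quat(s['tool_rot']).as_matrix()
print(s['clock'],p,M.T@(np.array([.498,.137,.032])-p)*1000)
print('expect tip',proj(c,[.498,.137,.085]),'ring',proj(c,[.498,.137,.07]))
E
```

```text
2.6167 [0.4978586  0.14011746 0.10927185] [-0.97554367 -2.97711902 77.27135437]
expect tip [250.25682614 217.79308707] ring [250.47430573 210.65493484]
```

View pics/w2.png

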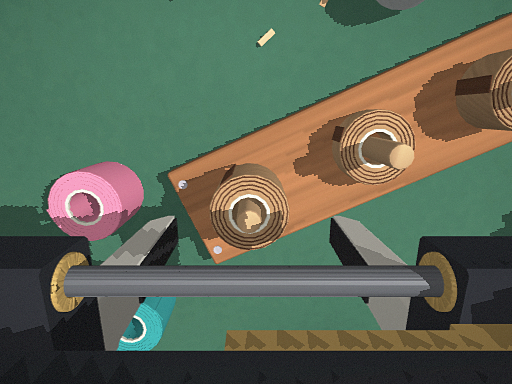

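The tip at (250,218) and the ring at (250,212) match my predictions. Going down the last 77 mm and closing.

>>> step_arm --rows '[[[-1, -3, 10], 0], [[0, 0, 15], 0], [[0, 0, 15], 0], [[0, 0, 15], 0], [[0, 0, 12], 0], [[0, 0, 10], 0], [[0, 0, 0], 0], [[0, 0, 0], 0]]'

```text
clock: 3.28
tcp_pos: [0.498, 0.1363, 0.0315]
tool_rot: [0.136, 0.991, -0.0, -0.0]
ft_force: [0.6, 0.9, 0.8]
finger_gap: 0.0929
gripper_force: 0.0
```

>>> step_arm --rows '[[[0, 0, 0], 0], [[0, 0, 0], 0], [[0, 0, 0], 0], [[0, 0, 0], 0], [[0, 0, 0], 0], [[0, 0, 0], 0], [[0, 0, 0], 0], [[0, 0, 0], 0]]' --hand 0

```text
clock: 3.95
tcp_pos: [0.4984, 0.1364, 0.032]
tool_rot: [0.136, 0.991, 0.0, 0.0]
ft_force: [-0.7, 0.7, 3.3]
finger_gap: 0.059
gripper_force: 30.0
```

Gripped at about 59 mm with 30 N. Next is a slow straight lift.

>>> step_arm --rows '[[[0, 0, -5], 0], [[0, 0, -10], 0], [[0, 0, -12], 0], [[0, 0, -15], 0], [[0, 0, -15], 0], [[0, 0, -15], 0], [[0, 0, -15], 0], [[0, 0, -15], 0], [[0, 0, -10], 0], [[0, 0, 0], 0]]'

```text
clock: 4.78
tcp_pos: [0.5, 0.1367, 0.1473]
tool_rot: [0.136, 0.991, 0.001, 0.003]
ft_force: [0.7, 0.9, -1.3]
finger_gap: 0.0592
gripper_force: 30.0
```

>>> step_arm --rows '[[[0, 0, -10], 0], [[0, 0, -15], 0], [[0, 0, -15], 0], [[0, 0, -15], 0], [[0, 0, -10], 0], [[0, 0, -5], 0], [[0, 0, 0], 0], [[0, 0, 0], 0]]'

```text
clock: 5.45
tcp_pos: [0.4979, 0.1363, 0.213]
tool_rot: [0.136, 0.991, -0.0, -0.0]
ft_force: [-1.8, -1.4, -2.4]
finger_gap: 0.0593
gripper_force: 30.0
```

```bash
python3 - <<'E'
from h import *
from scipy.spatial.transform import Rotation as R
w=cam('wrist')['frame'];c=cam('scene');f=c['frame']
s=ctrl.read_state();p=s['tcp_pos'];M=R.from_quat(s['tool_rot']).as_matrix()
print(s['clock'],p,s['finger_gap'],s['ft_force'],M.T@(np.array([.553,-.2515,p[2]])-p)*1000)
u,v=proj(c,p).astype(int)
g=cv2.resize(f[max(v-75,0):v+75,max(u-100,0):u+100],(512,384),interpolation=cv2.INTER_CUBIC)
cv2.imwrite('pics/l.png',cv2.resize(np.hstack([w,g]),(800,300),interpolation=cv2.INTER_AREA))
E
```

```text
5.55 [0.4974809  0.13621027 0.21235778] 0.05946130324168663 [-0.16360881  0.19555836 -1.3684412 ] [-1.57956723e+02 -3.58401034e+02  1.65408508e-02]
```

View pics/l.png

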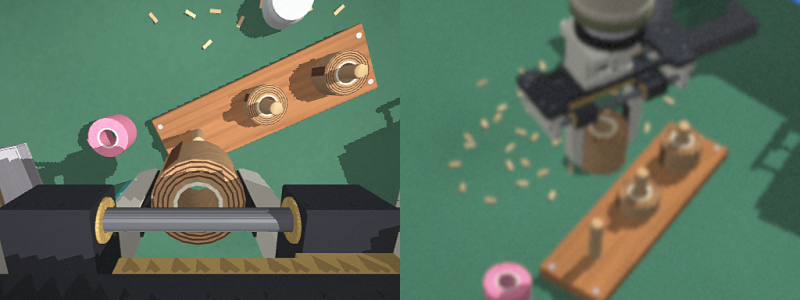

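The roll is off its post and held upright, with the bare post visible at about (597,235) in the right panel and the other rolls undisturbed. Carrying it to the tray.

>>> step_arm --rows '[[[-2, -5, 0], 0], [[-5, -10, 0], 0], [[-7, -15, 0], 0], [[-7, -16, 0], 0], [[-7, -16, 0], 0], [[-7, -16, 0], 0], [[-7, -16, 0], 0], [[-7, -16, 0], 0], [[-7, -16, 0], 0], [[-7, -16, 0], 0]]'

```text
clock: 6.38
tcp_pos: [0.5203, -0.0193, 0.2132]
tool_rot: [0.136, 0.991, -0.0, -0.0]
ft_force: [-0.3, 0.2, -1.9]
finger_gap: 0.0594
gripper_force: 30.0
```

>>> step_arm --rows '[[[-7, -16, 0], 0], [[-7, -16, 0], 0], [[-7, -16, 0], 0], [[-7, -16, 0], 0], [[-7, -16, 0], 0], [[-7, -16, 0], 0], [[-7, -16, 0], 0], [[-7, -16, 0], 0], [[-7, -16, 0], 0], [[-7, -16, 0], 0]]'

```text
clock: 7.22
tcp_pos: [0.5442, -0.1922, 0.2131]
tool_rot: [0.136, 0.991, -0.0, -0.0]
ft_force: [0.9, 0.2, -1.8]
finger_gap: 0.0594
gripper_force: 30.0
```

>>> step_arm --rows '[[[-7, -16, 0], 0], [[-7, -14, 0], 0], [[-4, -10, 0], 0], [[-2, -5, 0], 0], [[0, 0, 0], 0], [[0, 0, 0], 0], [[0, 0, 0], 0], [[0, 0, 0], 0]]'

```text
clock: 7.88
tcp_pos: [0.5521, -0.2382, 0.2137]
tool_rot: [0.136, 0.991, 0.0, 0.0]
ft_force: [-0.1, 0.2, -1.7]
finger_gap: 0.0592
gripper_force: 30.0
```

```bash
python3 - <<'E'
from h import *
from scipy.spatial.transform import Rotation as R
w=cam('wrist')['frame'];c=cam('scene');f=c['frame']
s=ctrl.read_state();p=s['tcp_pos'];M=R.from_quat(s['tool_rot']).as_matrix()
print(s['clock'],p,s['finger_gap'],s['gripper_force'],M[:,2],M.T@(np.array([.553,-.2515,p[2]])-p)*1000)
cv2.imwrite('pics/f.png',cv2.resize(np.hstack([w,f]),(800,300),interpolation=cv2.INTER_AREA))
E
```

```text
7.9833 [ 0.55210987 -0.23832467  0.21376326] 0.059397799843094824 29.99948146753013 [ 1.45728906e-04  3.50892960e-05 -9.99999989e-01] [-4.39505627e+00 -1.24525174e+01 -3.32595654e-04]
```

View pics/f.png

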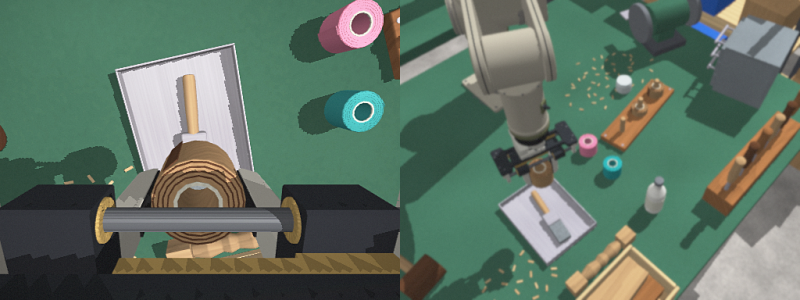

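The roll is level over the tray, and nothing else has moved. It is about 13 mm short of the tray's middle, so I'll make the last correction and settle.

>>> step_arm --rows '[[[-2, -4, 0], 0], [[-2, -5, 0], 0], [[-1, -4, 0], 0], [[0, 0, 0], 0], [[0, 0, 0], 0], [[0, 0, 0], 0], [[0, 0, 0], 0], [[0, 0, 0], 0]]'

```text
clock: 8.65
tcp_pos: [0.5533, -0.2528, 0.2137]
tool_rot: [0.136, 0.991, 0.0, -0.0]
ft_force: [-0.3, -0.8, -1.6]
finger_gap: 0.0592
gripper_force: 30.0
```

```bash
python3 - <<'E'
from h import *
s=ctrl.read_state();print(s['tcp_pos'],s['finger_gap'],np.abs(s['joint_vel']).max())
print(ctrl.sign_off())
E
```

```text
[ 0.55329677 -0.25280509  0.21365484] 0.05918787428690618 0.0024038922077768404
the job is handed in; nothing more can be done
None
```

The widest roll is off its post and held level and steady over the middle of the tray, its underside about 20 cm above the bench; the job was handed in at 8.65 s, no verdict was returned, and nothing else looked moved in the last pictures.

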